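# Prime the machine's hand lubricator

### The arm

A 6-joint arm with a two-finger parallel gripper is mounted at the origin on the work surface. World frame = base frame: x ahead of the robot, y to its left, z up, the work surface at z = 0. Lengths are in m, angles in degrees, forces in N, time in s.
With the tool pointing down it reaches from about 0.35 to 0.975 m from the base axis. Payload 17.4 kg.
Tool frame: the origin (TCP) lies at the very end of the fingers, on their centre line; the grasp point (between the pads) lies 19 mm behind it; z points along the fingers, y is the line along which they close (so a half turn about z gives the same grasp; the last joint's range is limited). The gripper opens to 85 mm and grips with 20 to 120 N. Pads are 22 mm wide; open, the fingers measure 114 mm over their backs; the gripper's body (76 mm by 85 mm) begins 54 mm behind the grasp point. The pads swing forward as they close: fully open they stand 13 mm farther back than shut.
Start: joints at [74.553, 6.646, 82.598, -0, 90.757, -2.166], TCP at [0.155, 0.657, 0.231] pointing down, gripper open.
Joint ranges: [-162.19, 162.19], [-47.58, 125.68], [4.15, 143.07], [-65.23, 245.23], [0.69, 171.88], [-170.13, 170.13]. Speed limits (degrees/s): [108.29, 108.29, 127.2, 180, 180, 180].

### API

Orientations are given as [roll, pitch, yaw] about the fixed x, y, z axes, in that order (R = Rz(yaw) Ry(pitch) Rx(roll)).
In Python, from cell import readout, imaging, ctrl, regions_of gives the robot as it stands.
- The arm moves only by the tool apply_moves, never from a script. Its argument "motion" is one flat list of numbers, 5 for each row, row after row: the shift along the tool's x, y, z in units of 20 mm (1.0 is 20 mm), then the turn about the tool's z in units of 0.08 rad (1.0 is 0.08 rad), then the gripper's target within -1 to 1 (fully open at 1, half-way at 0, shut at -1). A call has exactly 8 rows; each row shifts and turns the commanded pose from where the row before left it, along the tool's axes as they then stand; what a row does not reach is not made up. A row lasts 1/8 s, in which the tool goes at most 62.5 mm and 10.7 degrees, less where a joint would pass 70% of its speed; a pose out of reach is approached as far as the arm can. A call with a number of a shift or a turn outside -1 to 1 is refused whole. A call with a gripper value outside its range is refused whole. The fingers move at their own pace and stop on an object; "newtons" is the grip in N (left out, the last holds). Time passes only in rows, so rows that do not move let the fingers close, or fill a call up. It gives the time, the measured TCP pose, the force, the opening and the grip force at its end, in the units of the state.
- readout.read_state(): the state, without advancing time (a new reading comes with each control period).
- imaging.camera(name): name is "scene" or "top" or "wrist"; returns a dict with "frame" (420x560x3 uint8, red, green, blue), "vertical_fov" (degrees; the focal length in pixels is half the picture's height over the tangent of half this angle, whatever the lens; pixels are square), "cx", "cy" (the principal point, pixels), "k1" (the pictures are not rectified: a ray, as slopes to the right and down, at radius r is drawn at 1 + k1 r^2 times it, then the intrinsics apply), "view" (4x4, takes a point from world to camera coordinates). Camera axes: x right, y down, z forward; pixel columns grow to the right and rows downward; lengths in m; the calibration is good to about 2 mm. A picture is of the moment at which its call begins. There is no depth.
- ctrl.close_job(): hands the job in; it is judged then, once.
Trained networks look in the newest picture that a camera, given by its name, has taken for a name from the list of things; names that differ only in an ending like _2 or _b are one class to them, and where a whole thing is asked for, a point or a joint stands for the part that bears it (a point fixed in the world has none). Each returns a list of dicts, best first, with "confidence" (0 to 1); they miss things now and then, are a little off and sometimes report something else, mostly with a low value. They report only what shows in the picture. A call takes as long as a camera call.
- regions_of(camera, thing): "pixels" (420x560 bool, what is visible of it) and "centre" ([column, row] in pixels, amid what is visible of it).
The state is a dict: "t": time; "joints": joint angles; "qd": joint speeds; "tau": joint torques, N m; "eef_pos": TCP position; "orientation": TCP orientation; "force": force on the tool from outside, world axes, zero at the start; "moment": the same for the moment, N m; "gripper_width": opening from 0.0 (shut) to 1.0 (fully open); "grip_force": force on a finger pad.
Only numpy, scipy, OpenCV 4.12 (cv2) and the standard library are available. Lean on these libraries where they do the work, as an engineer would, in place of code of your own. Each camera call takes 0.05 s, during which the arm holds its last target. There are 200 camera calls.

### The job

Prime the drilling machine's hand lubricator: with the fingertips press its red knob right down and let it spring back up, again and again, until the orange indicator pin on the manifold stands fully out. Only press the knob, never pull it up; do not touch the pin, and leave the oil bottle, dial gauge, spanner and brush where they are. Finish with the knob back up.

Things in the scene. Friction and masses are not known exactly. Their poses are not given: they have to be found in the camera images.
- lubricator: The lubricator, bolted down: dark steel plate 150 mm (its x) by 275 mm (its y, -198 to +78), 10 mm thick, with pump and manifold. Origin at table height under the pump's axis; z up. Pump: clear tank of amber oil, 84 by 112 mm, aluminium head 94 by 122 mm with its top at 150 mm; a black filler cap beside the plunger reaches 162 mm. A copper line joins pump and manifold.
- gland (a point): Top of the dark steel gland on the manifold, where the indicator pin comes out, at height 109 mm, 135 mm from the lubricator's origin along its -y axis. The gland is 25 mm across here; the aluminium manifold block below is 52 by 60 mm, its top at 85 mm.
- knob: The pump's red mushroom knob, round, 36 mm across and 18 mm thick, flat top 18 mm across, on a steel rod with a visible return spring. Origin at the centre of its top face, over the lubricator's origin, at height about 220 mm when up and 196 mm when right down; z up.
- plunger (a joint): Travel of the knob and its rod (m): about 0 when up (within 2 mm), grows straight downwards to 0.024 at the hard stop. A spring brings it back up by itself; the press needed grows from nothing at the top to about 10 N at the stop. It can be pulled a little above its rest (negative, to -0.009), which must not be done.
- indicator (a joint): How far the pin is out (m): 0 in, 0.030 fully out (its stop); starts from 0 to 0.012. It rises only while the knob goes down and then stays. It ratchets: each full stroke, right down and right up, brings 6 mm (the first 3 to 10), so 3 to 5 strokes do it; strokes under 20 mm gain little or nothing. With the pin at its stop the knob stops hard 12 to 14 mm down; more strokes do nothing.
- indicator_pin: The indicator pin, orange, 11 mm diameter, upright on the manifold, 135 mm from the knob's axis. Origin at its tip, at height 115 mm when in (6 mm above the dark steel gland) and 145 mm when fully out; z up. A green band 5 mm high round its foot shows completely only when it is fully out. Not to be touched.
- oil_bottle: Yellow plastic oil bottle with a red nozzle, 56 mm across, 158 mm high, 0.2 kg, standing loose at one end of the lubricator. Origin at the centre of its underside. Not to be moved.
- dial_gauge: Dial gauge on a grey block 42 by 42 mm with a steel post, 144 mm high, 0.55 kg, standing loose at the other end of the lubricator. Origin at the centre of its underside. Not to be moved.
- spanner: Steel spanner 190 mm long, 8 mm thick, lying loose on the robot's side of the lubricator. Origin at the middle of its underside, x along it. Not to be moved.
- bench_brush: White bench brush 220 mm long, 42 mm wide, 20 mm thick, lying loose on the far side of the lubricator. Origin at the middle of its underside, x along it. Not to be moved.

How it is judged (in metres and radians):
On the way, in this order (a step that is already met when the one before it is completed fails the run):
1. the knob is pressed down for the first stroke (18 mm or more) (value of joint plunger above 0.018 m), for 0.02 s.
2. the knob is let back up (value of joint plunger below 0.006 m), for 0.02 s.
3. the indicator pin stands fully out (value of joint indicator above 0.028 m), for 0.1 s.
At the end, for the whole second after the job is handed in: The indicator pin is out to its stop (within 2 mm: 28 mm or more of 30), the knob is back up (within 4 mm) and the four loose things are within 30 mm of where they stood (value of joint indicator above 0.028 m and value of joint plunger below 0.004 m and not (distance of any of oil_bottle, dial_gauge, spanner, bench_brush from where it was at the start of the episode above 0.03 m)); the robot touches nothing.
It fails at once if the knob is pulled up (5 mm or more above its rest) (value of joint plunger below -0.005 m).
It fails at once if the indicator pin is touched (contact force between any of the fingers, the arm and indicator_pin above 0.5 N).
It fails at once if a loose thing is lifted, or moved by more than 30 mm (distance of any of oil_bottle, dial_gauge, spanner, bench_brush from where it was at the start of the episode above 0.03 m).
It fails at once if the oil bottle or the dial gauge is knocked over (angle between any of oil_bottle, dial_gauge's own z axis and vertical above 0.5 rad).
It also fails if it takes over 45 s, if anything falls off the work surface, if the arm or the gripper's body presses on something with over 40 N, if the wrist force passes 120 N, or if a joint passes its speed limit or range.

## Working session

There is one attempt and no reset: what is moved stays moved. The work goes in short steps, Python scripts to look and compute and a tool call to move; the robot and the scene stay as the last step left them, time stands still between calls to the robot, and variables do not carry over. Pictures are saved under pics/ and viewed, at most 10 in all, crops included, and the job is handed in when it is done.

Besides the shell and the picture viewer there is one more tool, called after "Request:" as a command line: name --argument value ..., lists and objects as JSON in quotes. apply_moves: Moves the arm, as the interface text tells. Shifts and turns lie within -1 to 1; 1 stands for 20 mm of shift or 0.08 rad of turn. Its arguments: {"type":"object","properties":{"motion":{"type":"array","items":{"type":"number","minimum":-1,"maximum":1}},"newtons":{"type":"number"}},"required":["motion"]}

```bash
mkdir -p pics
cat > h.py <<'E'
import numpy as np, cv2
from cell import readout, imaging, ctrl, regions_of
def cam(n,f=None):
    c=imaging.camera(n)
    if f: cv2.imwrite('pics/'+f,c['frame'][:,:,::-1])
    return c
def ray(c,uv):
    f=210/np.tan(np.radians(c['vertical_fov'])/2)
    K=np.array([[f,0,c['cx']],[0,f,c['cy']],[0,0,1.]])
    # iterate distortion
    d=(np.array(uv,float)-[c['cx'],c['cy']])/f; s=d.copy()
    for _ in range(50): s=d/(1+c['k1']*(s@s))
    V=np.array(c['view']); R=V[:3,:3]; t=V[:3,3]
    return -R.T@t, R.T@np.array([s[0],s[1],1])
def atz(c,uv,z):
    o,d=ray(c,uv); return o+d*(z-o[2])/d[2]
def tri(rs):
    A=0;b=0
    for o,d in rs:
        d=d/np.linalg.norm(d);P=np.eye(3)-np.outer(d,d);A=A+P;b=b+P@o
    return np.linalg.solve(A,b)
E
python3 - <<'E'
from h import *
cs={n:cam(n,n+'0.png') for n in('scene','top')}
a=np.hstack([cv2.imread('pics/scene0.png'),cv2.imread('pics/top0.png')])
for th in ['knob','indicator_pin','lubricator','oil_bottle','dial_gauge','spanner','bench_brush']:
    rs=[]
    for n,c in cs.items():
        for r in regions_of(n,th)[:2]:
            print(th,n,round(r['confidence'],2),np.round(r['centre']),r['pixels'].sum(),np.round(atz(c,r['centre'],{'knob':.211,'indicator_pin':.115}.get(th,0.05)),3))
        if r: rs.append(ray(c,regions_of(n,th)[0]['centre'])) if regions_of(n,th) else 0
    if len(rs)==2: print('tri',tri(rs).round(3))
print(readout.read_state())
for c in cs.values(): print(ray(c,(280,210)))
E
```

```text
knob scene 0.48 [322. 148.] 115 [0.457 0.164 0.211]
knob top 0.5 [224. 246.] 149 [0.457 0.163 0.211]
knob top 0.47 [254. 246.] 5150 [0.458 0.091 0.211]
tri [0.457 0.163 0.212]
lubricator scene 0.41 [266. 193.] 243 [0.389 0.031 0.05 ]
lubricator top 0.96 [256. 243.] 5178 [0.469 0.094 0.05 ]
tri [0.454 0.051 0.102]
oil_bottle scene 0.91 [229. 211.] 734 [ 0.414 -0.087  0.05 ]
oil_bottle top 0.88 [324. 261.] 356 [ 0.417 -0.092  0.05 ]
tri [ 0.418 -0.09   0.055]
dial_gauge scene 0.82 [367. 178.] 513 [0.451 0.321 0.05 ]
dial_gauge top 0.62 [176. 248.] 323 [0.456 0.315 0.05 ]
tri [0.456 0.315 0.056]
spanner scene 0.51 [267. 191.] 222 [0.384 0.038 0.05 ]
spanner top 0.84 [255. 288.] 425 [0.345 0.097 0.05 ]
tri [ 0.334  0.08  -0.005]
bench_brush scene 0.57 [328. 244.] 878 [0.627 0.1   0.05 ]
bench_brush top 0.7 [251. 194.] 827 [0.605 0.106 0.05 ]
tri [0.608 0.109 0.027]
{'t': 2.1, 'joints': array([ 7.45537506e+01,  6.64629020e+00,  8.25957405e+01, -3.23609370e-04,
        9.07573657e+01, -2.16580077e+00]), 'qd': array([-0.08402884, -0.03142972, -0.05516251,  0.01604642, -0.02489335,
        0.08632554]), 'tau': array([-4.94923715e-04, -7.31728864e+01, -6.32630610e+01, -1.06002249e-04,
        6.76292930e-04, -3.53140604e-05]), 'eef_pos': array([0.15507336, 0.65695863, 0.23132349]), 'orientation': array([1.79999409e+02, 3.46161588e-04, 1.66719547e+02]), 'force': array([0.47346856, 0.42212098, 0.38922074]), 'moment': array([-0.05319339,  0.0186578 , -0.01744487]), 'grip_force': 0.0, 'gripper_width': 0.9991919587135066}
(array([ 1.34747591, -0.34571608,  0.99249316]), array([-0.65426359,  0.28641382, -0.70003598]))
(array([0.43595523, 0.03358975, 1.3727697 ]), array([ 0.09296807, -0.00553084, -0.99568144]))
```

View pics/scene0.png

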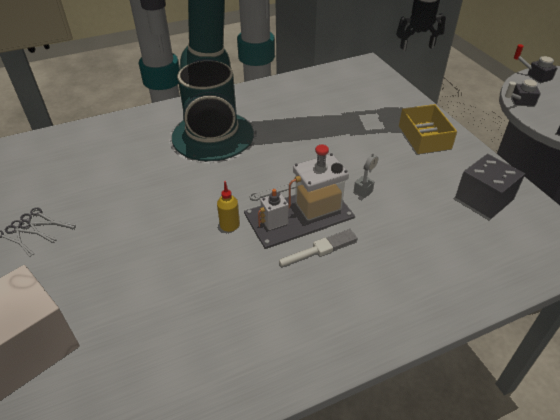

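View pics/top0.png

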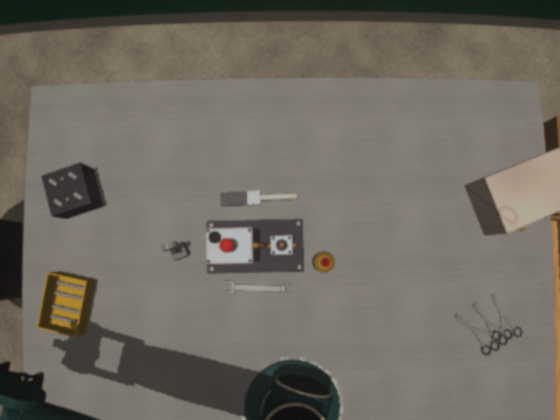

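The scene view shows the knob at about (322,150) and the manifold with its pin at (274,192). In the top view the knob is at (227,244) and the manifold at (282,244), so the pin lies on the knob's -y side. I'll refine the knob by colour and start moving.

Run:
```python
from h import *
rs=[]
for n,(u,v) in {'scene':(322,150),'top':(227,244)}.items():
    c=cam(n); f=c['frame'].astype(int); m=(f[...,0]>110)&(f[...,1]<80)&(f[...,2]<80)
    y,x=np.nonzero(m); k=(abs(x-u)<16)&(abs(y-v)<16); x=x[k];y=y[k]
    p=(x.mean(),y.mean()); print(n,len(x),p,x.min(),x.max(),y.min(),y.max(),atz(c,p,.212)); rs.append(ray(c,p))
print(tri(rs))
k=tri(rs)
s=readout.read_state(); yw=np.radians(s['orientation'][2]);d=(k-s['eef_pos'])
print(s['t'],d@[np.cos(yw),np.sin(yw),0]/.02,d@[np.sin(yw),-np.cos(yw),0]/.02)
```

```text
scene 94 (np.float64(321.5531914893617), np.float64(148.74468085106383)) 315 328 145 153 [0.45783746 0.16110551 0.212     ]
top 139 (np.float64(226.0359712230216), np.float64(244.6043165467626)) 220 232 239 251 [0.46146852 0.15931817 0.212     ]
[0.46141757 0.1590164  0.21515224]
2.2 -20.627193125313152 -20.711939955596343
```

Request:
apply_moves --motion '[-1,-1,-0.3,0,-1,-1,-1,-0.3,0,-1,-1,-1,-0.3,0,-1,-1,-1,-0.3,0,-1,-1,-1,-0.3,0,-1,-1,-1,-0.3,0,-1,-1,-1,0,0,-1,-1,-1,0,0,-1]'

```text
t: 3.2
eef_pos: [0.2744, 0.4637, 0.2675]
orientation: [180.0, 0.0, 166.7]
force: [0.5, -0.2, -0.6]
gripper_width: -0.004
grip_force: 0.0
```

Request:
apply_moves --motion '[-1,-1,0,0,-1,-1,-1,0,0,-1,-1,-1,0,0,-1,-1,-1,0,0,-1,-1,-1,0,0,-1,-1,-1,0,0,-1,-1,-1,0,0,-1,-1,-1,0,0,-1]'

```text
t: 4.2
eef_pos: [0.3934, 0.2712, 0.2675]
orientation: [180.0, 0.0, 166.7]
force: [0.6, 0.2, -0.2]
gripper_width: -0.002
grip_force: 0.0
```

Run:
```python
from h import *
c=cam('wrist','w1.png')
s=readout.read_state(); print(s['eef_pos'],ray(c,(280,210)))
for r in regions_of('wrist','knob')[:2]: print(r['confidence'],r['centre'],r['pixels'].sum(),atz(c,r['centre'],.215))
f=c['frame'].astype(int); m=((f[...,0]>110)&(f[...,1]<80)&(f[...,2]<80)).astype('uint8')
n,l,st,ce=cv2.connectedComponentsWithStats(m)
for i in range(1,n):
    if st[i,4]>80: print(st[i],ce[i],atz(c,ce[i],.215))
```

```text
[0.39455323 0.26923731 0.26745427] (array([0.31379568, 0.28907166, 0.41071396]), array([ 0.32106109, -0.06289351, -0.94509679]))
0.9 [127.1, 340.1] 681 [0.44459101 0.15953681 0.215     ]
[ 34 304  15  15 122] [ 41.37704918 309.68852459] [0.41092023 0.11370809 0.215     ]
[109 333  34  29 480] [123.86875    345.41041667] [0.44810592 0.1558961  0.215     ]
```

View pics/w1.png

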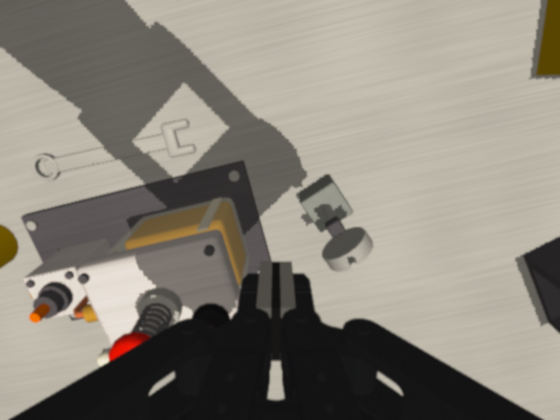

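The wrist view shows the knob at about (130,347), partly hidden by the gripper, and the orange pin at (42,310). This agrees with a knob position near (0.46, 0.16), so I'll move over it.

Request:
apply_moves --motion '[-0.9,-0.9,0,0,-1,-0.9,-0.9,0,0,-1,-0.9,-0.9,0,0,-1,-0.9,-0.9,0,0,-1,-0.8,-0.95,0,0,-1,0,0,0.7,0,-1,0,0,0.6,0,-1,0,0,0,0,-1]'

```text
t: 5.3
eef_pos: [0.457, 0.1638, 0.2399]
orientation: [-180.0, -0.1, 166.8]
force: [-0.4, -0.1, 0.2]
gripper_width: -0.004
grip_force: 0.0
```

Run:
```python
from h import *
c=cam('scene','s2.png'); w=cam('wrist','w2.png')
print(readout.read_state()['eef_pos'])
a=cv2.resize(c['frame'][100:250,220:420,::-1],None,fx=2.6,fy=2.6,interpolation=3)
b=cv2.resize(w['frame'][:,:,::-1],(520,390))
b=b[:]; cv2.imwrite('pics/m2.png',np.hstack([a[:, :400],b[:, :400]]))
```

```text
[0.45749122 0.16376545 0.24139868]
```

View pics/m2.png

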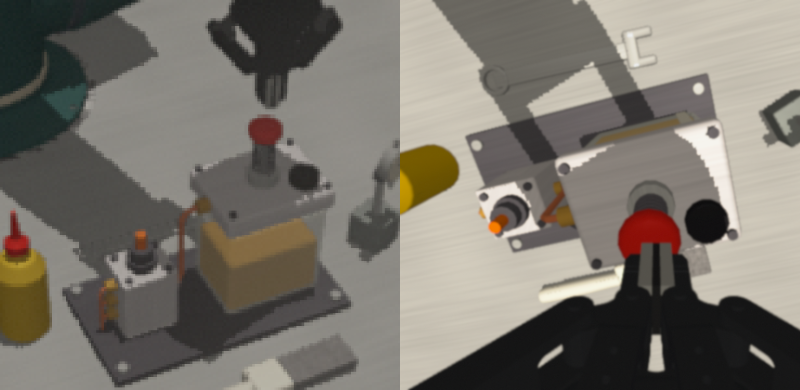

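Both views have the shut fingers over the knob, about 4 mm toward +y: in the crop, fingers at x=270 and knob at 265. I'll correct that and press the first stroke.

Request:
apply_moves --motion '[-0.2,-0.15,0.4,0,-1,0,0,0.5,0,-1,0,0,0.4,0,-1,0,0,0.3,0,-1,0,0,0.3,0,-1,0,0,0.2,0,-1,0,0,0.1,0,-1,0,0,0,0,-1]'

```text
t: 6.4
eef_pos: [0.461, 0.1593, 0.1979]
orientation: [180.0, 0.0, 166.7]
force: [-3.7, -2.1, 8.6]
gripper_width: -0.002
grip_force: 4.8
```

Request:
apply_moves --motion '[0,0,0.1,0,-1,0,0,0.05,0,-1,0,0,0,0,-1,0,0,-0.5,0,-1,0,0,-0.5,0,-1,0,0,-0.5,0,-1,0,0,0,0,-1,0,0,0,0,-1]'

```text
t: 7.4
eef_pos: [0.4608, 0.1594, 0.2239]
orientation: [-180.0, -0.0, 166.7]
force: [0.5, -0.0, 0.4]
gripper_width: 0.002
grip_force: 0.0
```

Run:
```python
from h import *
c=cam('scene')
s=readout.read_state(); print(s['t'],s['eef_pos'],s['force'])
a=cv2.resize(c['frame'][130:230,240:360,::-1],None,fx=5,fy=5,interpolation=3)
cv2.imwrite('pics/m3.png',a)
```

```text
7.45 [0.46079869 0.15935544 0.22375961] [ 0.12805145 -0.24249444  0.22409125]
```

View pics/m3.png

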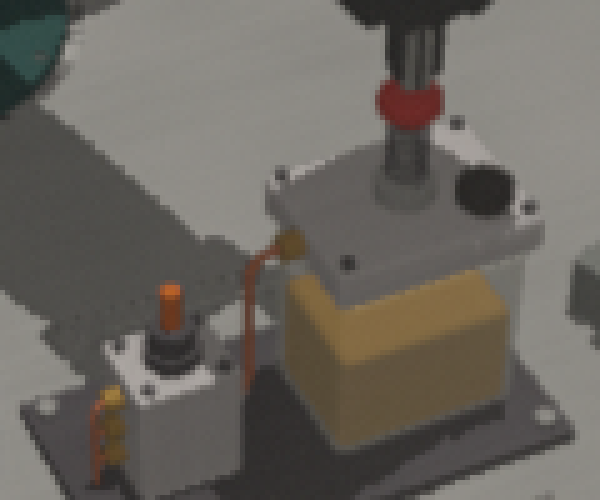

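The pin is already partly out, with its tip at (171,290) in the crop and no green band yet, and the knob is back up under the fingers. Next is the second full stroke.

Request:
apply_moves --motion '[0,0,0.5,0,-1,0,0,0.5,0,-1,0,0,0.4,0,-1,0,0,0.1,0,-1,0,0,0,0,-1,0,0,-0.5,0,-1,0,0,-0.5,0,-1,0,0,-0.5,0,-1]'

```text
t: 8.45
eef_pos: [0.4607, 0.1593, 0.2241]
orientation: [-180.0, -0.1, 166.7]
force: [-0.8, 0.1, 0.2]
gripper_width: -0.002
grip_force: 0.0
```

Request:
apply_moves --motion '[0,0,0,0,-1,0,0,0,0,-1,0,0,0.5,0,-1,0,0,0.5,0,-1,0,0,0.4,0,-1,0,0,0.1,0,-1,0,0,0,0,-1,0,0,0,0,-1]'

```text
t: 9.45
eef_pos: [0.4613, 0.1595, 0.1959]
orientation: [179.9, 0.1, 166.7]
force: [-5.2, -1.5, 22.6]
gripper_width: -0.0
grip_force: 11.5
```

Request:
apply_moves --motion '[0,0,-0.5,0,-1,0,0,-0.5,0,-1,0,0,-0.5,0,-1,0,0,0,0,-1,0,0,0,0,-1,0,0,0.5,0,-1,0,0,0.4,0,-1,0,0,0,0,-1]'

```text
t: 10.45
eef_pos: [0.4612, 0.1595, 0.2069]
orientation: [180.0, 0.1, 166.7]
force: [-2.4, 0.9, 17.2]
gripper_width: 0.001
grip_force: 8.3
```

The knob now stops hard about 13 mm down (17 N), which suggests the pin is at its stop. I'll let the knob up, retreat and check.

Request:
apply_moves --motion '[0,0,-0.5,0,-1,0,0,-0.5,0,-1,0,0,-1,0,-1,0,0,-1,0,-1,0,0,-1,0,-1,0,0,-1,0,-1,0,0,0,0,-1,0,0,0,0,-1]'

```text
t: 11.45
eef_pos: [0.4609, 0.1594, 0.3057]
orientation: [-180.0, -0.0, 166.7]
force: [0.3, 0.1, -1.1]
gripper_width: -0.001
grip_force: 0.0
```

Run:
```python
from h import *
c=cam('scene'); w=cam('wrist')
s=readout.read_state(); print(s['t'],s['eef_pos'],s['force'])
a=cv2.resize(c['frame'][130:230,240:340,::-1],(400,400),interpolation=3)
b=cv2.resize(w['frame'][100:400,0:300,::-1],(400,400))
cv2.imwrite('pics/m4.png',np.hstack([a,b]))
for r in regions_of('scene','knob')[:1]: print(r['centre'])
# projected tip rows for pin at gland axis, extension e
V=np.array(c['view']);f=210/np.tan(np.radians(c['vertical_fov'])/2)
for z in(.109,.115,.127,.139,.145):
    p=V[:3,:3]@[.461,.024,z]+V[:3,3];q=p[:2]/p[2];q=q*(1+c['k1']*(q@q));print(z,(q*f+[c['cx'],c['cy']]-[240,130])*4)
```

```text
11.55 [0.46079872 0.15932656 0.30538841] [-0.59788195  0.97790427 -0.55004005]
[318.7, 148.8]
0.109 [133.66426823 257.0557731 ]
0.115 [133.51673672 250.26946615]
0.127 [133.21878062 236.56368373]
0.139 [132.91690367 222.6774226 ]
0.145 [132.76447062 215.66549559]
```

View pics/m4.png

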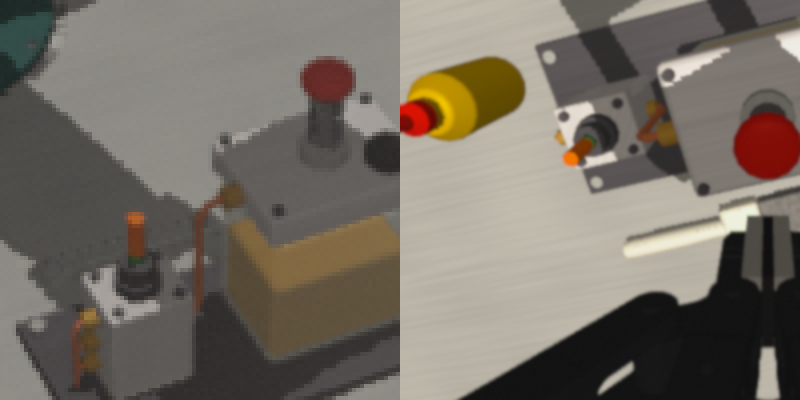

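The pin tip is at row 215 in the crop, matching the predicted 215.7 for fully out. The green band shows at (136,262), the knob is up and the loose things look undisturbed, so I'm handing in.

```bash
python3 -c "
from cell import ctrl
print(ctrl.close_job())"
```

```text
the job is handed in; nothing more can be done
None
```

The lubricator is primed and handed in: three full strokes brought the indicator pin to its stop with the green band showing, a fourth press met the hard stop about 13 mm down, and the knob is back up with nothing else disturbed in the pictures; no verdict was returned.

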